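Put the returned V-belt pulleys back in their stock bins by size

TASK

Put the four V-belt pulleys on the parts counter away in the four empty stock bins, one to a bin by size: the smallest pulley in the narrowest bin, the next larger in the next wider bin, and so on up to the largest pulley in the widest bin. Set each one down flat on the floor of its bin without dropping it, and leave the two toothed sprockets where they lie.

Things in the scene. Friction and masses are not known exactly. Their poses are not given: they have to be found in the camera images.
- pulley_30_center (a point): The smallest V-belt pulley: a loose round plain steel wheel with a smooth rim and one V-groove round it, 30 mm in diameter and 26 mm high, lying flat. The point is its centre, half-way up (13 mm over its underside); z is its axle axis. It can be gripped from above across its full diameter, in any direction.
- pulley_43_center (a point): The second smallest V-belt pulley: a loose round plain steel wheel with a smooth rim and one V-groove round it, 43 mm in diameter and 26 mm high, lying flat. The point is its centre, half-way up (13 mm over its underside); z is its axle axis. It can be gripped from above across its full diameter, in any direction.
- pulley_56_center (a point): The second largest V-belt pulley: a loose round plain steel wheel with a smooth rim and one V-groove round it, 56 mm in diameter and 26 mm high, lying flat. The point is its centre, half-way up (13 mm over its underside); z is its axle axis. It can be gripped from above across its full diameter, in any direction.
- pulley_69_center (a point): The largest V-belt pulley: a loose round plain steel wheel with a smooth rim and one V-groove round it, 69 mm in diameter and 26 mm high, lying flat. The point is its centre, half-way up (13 mm over its underside); z is its axle axis. It can be gripped from above across its full diameter, in any direction.
- bin_56: The narrowest of the four empty stock bins in a row (the taller bins behind hold other stock): low, white, open-topped, brown floor, fixed. Inside 56 mm wide (its y) and 132 mm long (its x); walls 4 mm thick, 36 mm high above the counter (outside 64 x 140 mm); floor 3 mm thick. Origin: centre of its underside, on the counter; x along its length, y across, z up.
- bin_74: The second narrowest of the four empty stock bins in a row (the taller bins behind hold other stock): low, white, open-topped, brown floor, fixed. Inside 74 mm wide (its y) and 132 mm long (its x); walls 4 mm thick, 36 mm high above the counter (outside 82 x 140 mm); floor 3 mm thick. Origin: centre of its underside, on the counter; x along its length, y across, z up.
- bin_92: The second widest of the four empty stock bins in a row (the taller bins behind hold other stock): low, white, open-topped, brown floor, fixed. Inside 92 mm wide (its y) and 132 mm long (its x); walls 4 mm thick, 36 mm high above the counter (outside 100 x 140 mm); floor 3 mm thick. Origin: centre of its underside, on the counter; x along its length, y across, z up.
- bin_112: The widest of the four empty stock bins in a row (the taller bins behind hold other stock): low, white, open-topped, brown floor, fixed. Inside 112 mm wide (its y) and 132 mm long (its x); walls 4 mm thick, 36 mm high above the counter (outside 120 x 140 mm); floor 3 mm thick. Origin: centre of its underside, on the counter; x along its length, y across, z up.
- sprocket_a_center (a point): A chain sprocket, not a pulley: a loose plain steel toothed disc of 62 mm over its 13 teeth, 8 mm thick, with a raised hub of 24 mm diameter, 20 mm high in all, lying flat. The point is on its axis, 10 mm above its underside. It is to stay where it lies.
- sprocket_b_center (a point): A chain sprocket, not a pulley: a loose plain steel toothed disc of 50 mm over its 10 teeth, 8 mm thick, with a raised hub of 24 mm diameter, 20 mm high in all, lying flat. The point is on its axis, 10 mm above its underside. It is to stay where it lies.
Not all that is in view belongs to the job. Leave any brown or red look-alike of the part that bears pulley_69_center alone.

How it is judged:
By the outcome, as a careful person would: the job done as asked, in the order asked, and still so for the second after the job is handed in, with the robot touching nothing.
It also fails if it takes over 102 s, if anything falls off the work surface, if the arm or the gripper's body presses on something with over 40 N, if the wrist force passes 120 N, or if a joint passes its speed limit or range.

ROBOT

A 7-joint arm with a two-finger parallel gripper is mounted at the origin on the work surface. World frame = base frame: x ahead of the robot, y to its left, z up, the work surface at z = 0. Lengths are in m, angles in rad, forces in N, time in s.
With the tool pointing down it reaches from about 0.4 to 0.85 m from the base axis. Payload 10.4 kg.
Tool frame: the origin (TCP) lies at the very end of the fingers, on their centre line; the grasp point (between the pads) lies 19 mm behind it; z points along the fingers, y is the direction in which the jaws open and shut (so a half turn about z gives the same grasp; the last joint's range is limited). The gripper opens to 87 mm and grips with 3 to 60 N. Pads are 19 mm wide; open, the fingers measure 117 mm over their backs; the gripper's body (75 mm by 190 mm) begins 51 mm behind the grasp point.
Start: joints at [1.143, 0.332, -0.065, 1.46, 0.022, 1.35, -0.088], TCP at [0.246, -0.575, 0.223] pointing down, gripper open.
Joint ranges: [-2.6, 2.6], [-0.5, 2.12], [-1.47, 1.34], [0.16, 2.42], [-1.27, 4.41], [0.06, 2.06], [-2.6, 2.6]. Speed limits (rad/s): [2.22, 2.22, 2.79, 2.79, 3.14, 3.14, 3.14].

INTERFACE

Orientations are given as a unit quaternion [x, y, z, w].
In Python, from bench import r, eyes, job gives the robot as it stands. The module is installed in compiled form; this text tells all that it offers.
- The arm moves only by the tool play_rows, never from a script. Its argument "motion" is a list of rows, each a list of 7 numbers: the shift along the tool's x, y, z as a fraction of full scale, then the turn, a rotation vector about the tool's x, y, z as a fraction of full scale, then the opening in per cent of the stroke, from 0 (shut) to 100 (fully open). A call has 1 to 5 rows; each row is the pose to reach, as a shift and turn from the pose commanded when the call began, along the tool's axes at that moment; what a row does not reach only later rows make up. Full scale, the value 1, is 0.2 m for a shift and 90 degrees for a turn. A row lasts 1/8 s, in which the tool goes at most 62.5 mm and 10.7 degrees, less where a joint would pass 70% of its speed; a pose out of reach is approached as far as the arm can. A call with a number of a shift or a turn outside -1 to 1 is refused whole. A call with a gripper value outside its range is refused whole. The fingers move at their own pace and stop on an object; "squeeze" is the grip in N (left out, the last holds). Time passes only in rows, so rows that repeat a pose let the fingers close. It gives the time, the measured TCP pose, the force and the opening at its end, in the units of the state.
- r.read_state(): the state, without advancing time (a new reading comes with each control period).
- eyes.camera(name): name is "scene" or "top" or "wrist"; returns a dict with "image" (400x640x3 uint8, red, green, blue), "mtx" (3x3 intrinsics, pixels), "R" (3x3) and "t" (3): a world point X has camera coordinates R X + t. Camera axes: x right, y down, z forward; pixel columns grow to the right and rows downward; lengths in m; the calibration is good to about 2 mm. The wrist camera is an equidistant fisheye: a pixel r from the principal point sees the ray r / f radians off the axis. A picture is of the moment at which its call begins. There is no depth.
- job.close_job(): hands the job in, once; it reports no verdict.
Trained networks look in a picture, given as the dict that the camera call returned (one of the last four; its "shot" number tells which), for a name from the list of things; names that differ only in an ending like _2 or _b are one class to them, and where a whole thing is asked for, a point or a joint stands for the part that bears it (a point fixed in the world has none). Each returns a list of dicts, best first, with "p" (0 to 1); they miss things now and then, are a little off and sometimes report something else, mostly with a low value. They report only what shows in the picture. A call takes as long as a camera call. They do not tell look-alikes from the thing itself.
- eyes.regions_of(picture, label): "region" (400x640 bool, what is visible of it) and "xy" ([column, row] in pixels, amid what is visible of it).
- eyes.landmark_of(picture, label): "xy" ([column, row] in pixels: a listed point, or the origin of a listed thing).
The state is a dict: "time": time; "joint_positions": joint angles; "joint_vel": joint speeds; "joint_torque": joint torques, N m; "ee_pos": TCP position; "eef_rot": TCP orientation; "ft_force": force on the tool from outside, world axes, zero at the start; "torque": the same for the moment, N m; "width": finger opening in m.
Only numpy, scipy, OpenCV 4.12 (cv2) and the standard library are available. Lean on these libraries where they do the work, as an engineer would, in place of code of your own. Each camera call takes 0.05 s, during which the arm holds its last target. There are 200 camera calls.

## Working session

There is one attempt and no reset: what is moved stays moved. The work goes in short steps, Python scripts to look and compute and a tool call to move; the robot and the scene stay as the last step left them, time stands still between calls to the robot, and variables do not carry over. Pictures are saved under pics/ and viewed, about 12 in all and at most 16, crops included, and the job is handed in when it is done.

Besides the shell and the picture viewer there is one more tool, called after "Emit:" as a command line: name --pt "numbers of a row" for each row, then --argument value for the rest. play_rows: Moves the arm, as the interface text tells. Shift numbers are shares of 0.2 m and turn numbers shares of 90 degrees, none past 1 either way. Its arguments: {"type":"object","properties":{"motion":{"type":"array","items":{"type":"array","items":{"type":"number"}}},"squeeze":{"type":"number"}},"required":["motion"]}

```bash
mkdir -p pics; ls
python3 - <<'E'
from bench import r,eyes,job
import cv2
s=r.read_state(); print(s)
for n in("scene","top"):
    p=eyes.camera(n); cv2.imwrite(f"pics/{n}0.png",p["image"][:,:,::-1])
    print(n,p["mtx"].tolist(),p["R"].tolist(),p["t"])
    for l in ["pulley_30_center","pulley_43_center","pulley_56_center","pulley_69_center","bin_56","bin_74","bin_92","bin_112","sprocket_a_center"]:
        print(l,[(d["xy"] if isinstance(d["xy"],list) else [round(float(v),1) for v in d["xy"]],round(float(d["p"]),2)) for d in eyes.landmark_of(p,l)])
E
```

```text
pics
{'time': 0.0, 'joint_positions': array([ 1.14340107,  0.33286429, -0.0646571 ,  1.46096009,  0.02156756,
        1.34987355, -0.08846358]), 'joint_vel': array([ 7.63830543e-05, -5.72287233e-04,  4.73938933e-04, -6.89745293e-04,
       -7.96075114e-04, -5.43907195e-04,  1.39767580e-03]), 'joint_torque': array([-2.61598888e-05, -6.23244810e+01,  2.48609728e-02, -3.89901567e+01,
       -6.12398610e-02,  3.96120641e-02,  1.81332121e-04]), 'ee_pos': array([ 0.24597261, -0.57414118,  0.22174958]), 'eef_rot': array([ 9.79586164e-01,  2.01023503e-01, -1.65200848e-04, -6.86172697e-04]), 'ft_force': array([ 0.12233048, -0.79511367,  0.19283176]), 'torque': array([ 0.01612384, -0.01671861, -0.01754279]), 'width': 0.08694497307948176}
scene [[412.3449442882683, 0.0, 313.10839330067927], [0.0, 412.3449442882683, 201.08187915477532], [0.0, 0.0, 1.0]] [[-0.823130970248195, 0.5674072941373217, -0.022458147252793954], [0.34106931813510244, 0.46239053365855165, -0.8184538561274033], [-0.45401225318830496, -0.6813545016676141, -0.574133187520244]] [ 0.35708282 -0.12249292  1.27601396]
pulley_30_ce
[... 1059 characters left out ...]
]
pulley_30_center [([238.8, 222.6], 0.61)]
pulley_43_center [([329.7, 197.9], 0.59)]
pulley_56_center [([283.1, 199.8], 0.74)]
pulley_69_center [([452.7, 215.7], 0.98), ([338.5, 229.5], 0.97), ([424.9, 184.4], 0.91), ([381.1, 206.9], 0.57)]
bin_56 [([244.9, 142.1], 0.95), ([345.4, 133.5], 0.85), ([388.2, 134.3], 0.62), ([296.9, 136.4], 0.57)]
bin_74 [([244.9, 142.1], 0.95), ([345.4, 133.5], 0.85), ([388.2, 134.3], 0.62), ([296.9, 136.4], 0.57)]
bin_92 [([244.9, 142.1], 0.95), ([345.4, 133.5], 0.85), ([388.2, 134.3], 0.62), ([296.9, 136.4], 0.57)]
bin_112 [([244.9, 142.1], 0.95), ([345.4, 133.5], 0.85), ([388.2, 134.3], 0.62), ([296.9, 136.4], 0.57)]
sprocket_a_center [([417.5, 223.4], 0.5)]
```

```bash
cat > h.py <<'E'
import numpy as np
from bench import r,eyes,job
def ray(p,xy):
    K=p["mtx"];R=np.array(p["R"]);t=np.array(p["t"])
    d=R.T@np.array([(xy[0]-K[0][2])/K[0][0],(xy[1]-K[1][2])/K[1][1],1]);return -R.T@t,d
def at(p,xy,z):
    c,d=ray(p,xy);return c+d*(z-c[2])/d[2]
E
python3 - <<'E'
import cv2
from h import *
a=cv2.imread("pics/top0.png")[80:270,190:500];cv2.imwrite("pics/top_c.png",cv2.resize(a,None,fx=2.5,fy=2.5,interpolation=cv2.INTER_CUBIC))
a=cv2.imread("pics/scene0.png")[100:350,160:440];cv2.imwrite("pics/scene_c.png",cv2.resize(a,None,fx=2.4,fy=2.4,interpolation=cv2.INTER_CUBIC))
p=eyes.camera("top");q=eyes.camera("scene")
for n,pp,l in (("top",p,[(238.8,222.6),(329.7,197.9),(283.1,199.8),(452.7,215.7),(338.5,229.5),(424.9,184.4),(381.1,206.9),(417.5,223.4)]),("scene",q,[(394,254.1),(302.8,205.3),(335.8,230.2),(283.9,177.1),(331.4,188.6),(310,143.6),(243.8,161.8),(254.6,144.8),(276.7,154.4)])):
    for x in l: print(n,x,at(pp,x,.013).round(3))
for n,pp,l in (("top",p,[(244.9,142.1),(345.4,133.5),(388.2,134.3),(296.9,136.4)]),("scene",q,[(254.7,259.1),(300.3,297.9),(225.1,225.8),(205.8,197)])):
    for x in l: print(n,x,at(pp,x,.0).round(3))
E
```

```text
top (238.8, 222.6) [0.38  0.251 0.013]
top (329.7, 197.9) [ 0.447 -0.026  0.013]
top (283.1, 199.8) [0.446 0.116 0.013]
top (452.7, 215.7) [ 0.383 -0.397  0.013]
top (338.5, 229.5) [ 0.351 -0.05   0.013]
top (424.9, 184.4) [ 0.48  -0.317  0.013]
top (381.1, 206.9) [ 0.416 -0.181  0.013]
top (417.5, 223.4) [ 0.363 -0.289  0.013]
scene (394, 254.1) [0.391 0.255 0.013]
scene (302.8, 205.3) [ 0.452 -0.021  0.013]
scene (335.8, 230.2) [0.444 0.112 0.013]
scene (283.9, 177.1) [ 0.418 -0.171  0.013]
scene (331.4, 188.6) [ 0.344 -0.041  0.013]
scene (310, 143.6) [ 0.239 -0.3    0.013]
scene (243.8, 161.8) [ 0.471 -0.322  0.013]
scene (254.6, 144.8) [ 0.391 -0.404  0.013]
scene (276.7, 154.4) [ 0.366 -0.302  0.013]
top (244.9, 142.1) [0.629 0.231 0.   ]
top (345.4, 133.5) [ 0.647 -0.081  0.   ]
top (388.2, 134.3) [ 0.641 -0.214  0.   ]
top (296.9, 136.4) [0.642 0.07  0.   ]
scene (254.7, 259.1) [0.645 0.073 0.   ]
scene (300.3, 297.9) [0.624 0.23  0.   ]
scene (225.1, 225.8) [ 0.648 -0.079  0.   ]
scene (205.8, 197) [ 0.637 -0.229  0.   ]
```

View pics/top_c.png

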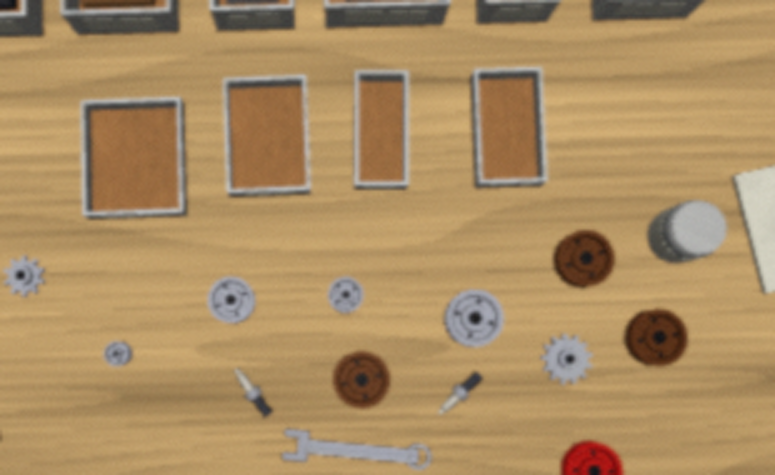

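View pics/scene_c.png

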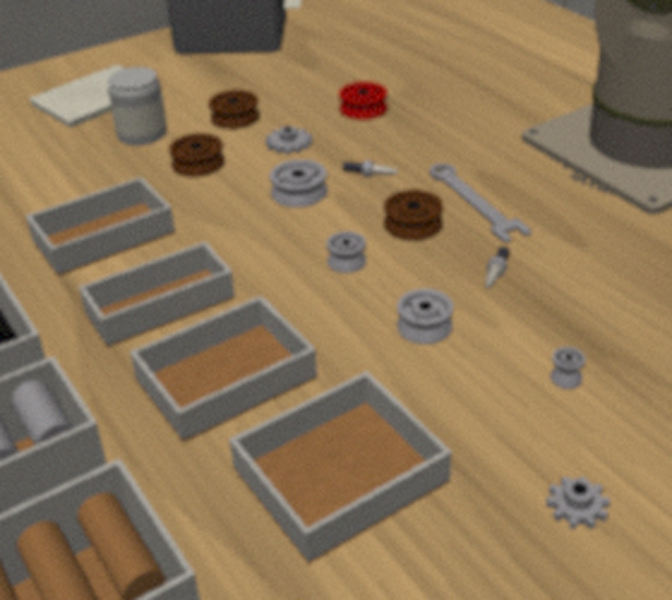

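Steel pulleys (top view, full pixels): 69 at (381,207), 56 at (283,200), 43 at (329,198), 30 at (238,222). The brown discs at (425,184), (453,216) and (338,230) and the red one at (427,268) are look-alikes. The grey toothed parts at (199,190) and (417,223) are the sprockets. Bins left to right: 112, 92, 56, 74. Next I'll refine the geometry and check it against the known sizes.

```bash
cat > m.py <<'E'
import cv2
from h import *
P={30:(.385,.253),43:(.449,-.023),56:(.445,.114),69:(.417,-.176)}
B={112:(.627,.23),92:(.643,.072),56:(.647,-.08),74:(.639,-.22)}
def bnd(reg,p,z):
    c=max(cv2.findContours(reg.astype(np.uint8),cv2.RETR_EXTERNAL,cv2.CHAIN_APPROX_NONE)[0],key=cv2.contourArea)[:,0]
    return np.array([at(p,x,z)[:2] for x in c],np.float32)
def blobs(cam):
    p=eyes.camera(cam)
    for k,v in P.items():
        for d in eyes.regions_of(p,f"pulley_{k}_center"):
            if np.linalg.norm(at(p,d["xy"],.013)[:2]-v)<.03:
                w=bnd(d["region"],p,.02);print(cam,k,"p%.2f"%d["p"],"circ",[np.round(q,4) for q in cv2.minEnclosingCircle(w)],"mid",((w.max(0)+w.min(0))/2).round(4),"ext",(w.max(0)-w.min(0)).round(3))
    for d in eyes.regions_of(p,"bin_56"):
        w=bnd(d["region"],p,.036);(c,s,a)=cv2.minAreaRect(w);print(cam,"bin p%.2f"%d["p"],np.round(c,4),np.round(s,4),round(a,1))
if __name__=="__main__":
    blobs("top");blobs("scene")
    p=eyes.camera("top")
    for xy in [(200,92),(265,91),(292,90),(345,88),(385,87),(400,87)]: print([at(p,xy,z)[:2].round(3).tolist() for z in(0,.08)])
E
python3 m.py
```

```text
top 30 p0.40 circ [array([0.3868, 0.2562]), np.float64(0.0157)] mid [0.3854 0.2562] ext [0.024 0.027]
top 43 p0.69 circ [array([ 0.4482, -0.0184]), np.float64(0.021)] mid [ 0.4483 -0.0192] ext [0.04 0.04]
top 56 p0.75 circ [array([0.4461, 0.1182]), np.float64(0.0277)] mid [0.4462 0.1182] ext [0.052 0.054]
top 69 p0.70 circ [array([ 0.4146, -0.1734]), np.float64(0.0352)] mid [ 0.4153 -0.1735] ext [0.067 0.067]
top bin p0.95 [ 0.6443 -0.2207] [0.0894 0.1455] 89.9
top bin p0.94 [ 0.6472 -0.0672] [0.0636 0.1468] 88.3
top bin p0.84 [0.6412 0.07  ] [0.1448 0.1006] 1.1
top bin p0.63 [0.6208 0.2307] [0.1483 0.1248] 0.7
top bin p0.32 [0.4806 0.3632] [0.0417 0.0422] 89.6
scene 30 p0.51 circ [array([0.389 , 0.2604]), np.float64(0.0266)] mid [0.3899 0.2584] ext [0.043 0.044]
scene 43 p0.54 circ [array([ 0.4521, -0.0124]), np.float64(0.0373)] mid [ 0.452  -0.0124] ext [0.057 0.07 ]
scene 56 p0.93 circ [array([0.4513, 0.1212]), np.float64(0.0439)] mid [0.4492 0.1212] ext [0.073 0.082]
scene 69 p0.63 circ [array([ 0.4198, -0.1681]), np.float64(0.0575)] mid [ 0.4187 -0.1679] ext [0.09  0.109]
scene bin p0.95 [0.6273 0.244 ] [0.1545 0.1455] 0.2
scene bin p0.89 [ 0.6523 -0.0481] [0.1099 0.1501] 87.8
scene bin p0.88 [0.6501 0.0859] [0.1507 0.1377] 0.5
scene bin p0.71 [ 0.6501 -0.1972] [0.1436 0.1521] 87.8
[[0.792, 0.369], [0.763, 0.345]]
[[0.789, 0.166], [0.761, 0.155]]
[[0.79, 0.081], [0.762, 0.076]]
[[0.792, -0.085], [0.764, -0.079]]
[[0.792, -0.21], [0.763, -0.196]]
[[0.79, -0.257], [0.762, -0.239]]
```

Emit:
play_rows --pt "0.18 -0.12 0 0 0 -0.115 100" --pt "0.36 -0.24 0 0 0 -0.23 100" --pt "0.54 -0.36 0 0 0 -0.345 100" --pt "0.72 -0.48 0 0 0 -0.46 100" --pt "0.9 -0.6 0 0 0 -0.575 100"

```text
time: 2.38
ee_pos: [0.365, -0.3921, 0.2228]
eef_rot: [0.792, 0.611, -0.0, 0.0]
ft_force: [-0.4, 0.8, -0.3]
width: 0.0867
```

Emit:
play_rows --pt "0.25 0.16 0 0 0 -0.06 100" --pt "0.5 0.32 0 0 0 -0.12 100" --pt "0.75 0.49 0 0 0 -0.167 100" --pt "1 0.65 0 0 0 -0.167 100" --pt "1 0.65 0 0 0 -0.167 100"

```text
time: 3.0
ee_pos: [0.5449, -0.2286, 0.2225]
eef_rot: [0.704, 0.71, 0.001, -0.0]
ft_force: [-0.3, -0.7, 0.5]
width: 0.087
```

Emit:
play_rows --pt "0.2 0.0 0 0 0 0 100" --pt "0.5 0 0 0 0 0 100" --pt "0.8 0 0 0 0 0 100" --pt "1 0 0 0 0 0 100" --pt "1 0 0 0 0 0 100"

```text
time: 3.62
ee_pos: [0.5418, -0.0307, 0.223]
eef_rot: [0.705, 0.709, 0.0, 0.0]
ft_force: [-0.1, -0.4, -0.4]
width: 0.0869
```

Run:
```python
from h import *
import cv2
p=eyes.camera("wrist");cv2.imwrite("pics/w1.png",p["image"][:,:,::-1]);s=r.read_state();print(s["ee_pos"],s["eef_rot"],p["mtx"],-np.array(p["R"]).T@p["t"],p["R"])
```

```text
[ 0.54185459 -0.03329913  0.22279446] [ 7.06595312e-01  7.07617801e-01 -2.96624047e-05  3.33608898e-04] [[309.70691629   0.         319.99933452]
 [  0.         309.70691629 204.7193539 ]
 [  0.           0.           1.        ]] [0.54254433 0.05092676 0.3849197 ] [[ 9.99988416e-01  4.79406908e-03  4.30984750e-04]
 [ 4.44956319e-03 -9.54837210e-01  2.97096120e-01]
 [ 1.83581960e-03 -2.97090761e-01 -9.54847480e-01]]
```

View pics/w1.png

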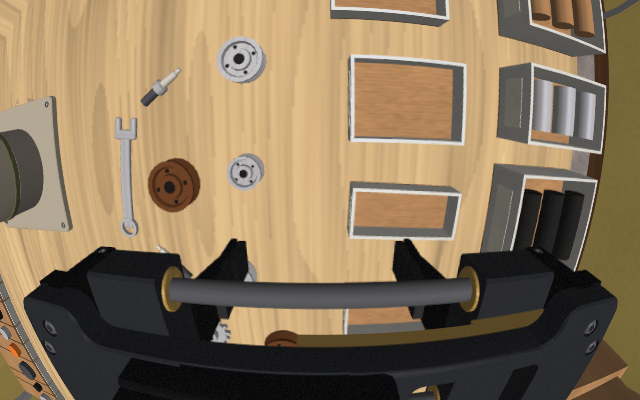

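The wrist view shows bin 56 with rim corners at (350,183), (461,188), (455,240) and (349,236). Bin 92 has corners at (349,57), (466,64), (463,144) and (350,140). Pulley 43 is at (244,173), pulley 56 at (241,60), and the brown look-alike at (173,185).

```bash
cat >> h.py <<'E'
_at=at
def at(p,xy,z):
    K=p["mtx"]
    if abs(K[0][0]-309.7)>1: return _at(p,xy,z)
    u=(np.array(xy,float)-[K[0][2],K[1][2]])/K[0][0];th=np.linalg.norm(u)
    d=np.array([*(u/th*np.sin(th)),np.cos(th)]);R=np.array(p["R"]);c=-R.T@np.array(p["t"]);d=R.T@d
    return c+d*(z-c[2])/d[2]
E
python3 - <<'E'
from m import *
p=eyes.camera("wrist")
for n,q in {"56":[(350,183),(461,188),(455,240),(349,236)],"92":[(349,57),(466,64),(463,144),(350,140)]}.items():
    w=np.array([at(p,x,.036)[:2] for x in q]);print(n,w.round(4).tolist(),w.mean(0).round(4))
for k in P:
    for d in eyes.landmark_of(p,f"pulley_{k}_center"):print(k,np.round(d["xy"],1),"%.2f"%d["p"],at(p,d["xy"],.013)[:2].round(4))
for x in [(241,60),(244,173)]: print(at(p,x,.026).round(4))
blobs("wrist")
# known check: tall bin top height guess
E
```

```text
56 [[0.5779, -0.0339], [0.7189, -0.0383], [0.7209, -0.1087], [0.5787, -0.1005]] [ 0.6491 -0.0704]
92 [[0.5748, 0.1104], [0.7159, 0.1147], [0.7158, 0.0168], [0.5768, 0.016]] [0.6458 0.0645]
43 [245.8 168.2] 0.81 [ 0.451  -0.0202]
56 [240.3  60. ] 0.57 [0.4474 0.1139]
69 [174.7 179.9] 0.97 [ 0.3505 -0.0334]
69 [281.9 349.4] 0.96 [ 0.4818 -0.3134]
[0.4515 0.1116 0.026 ]
[ 0.4516 -0.0237  0.026 ]
wrist 43 p0.68 circ [array([ 0.4512, -0.0196]), np.float64(0.0252)] mid [ 0.4508 -0.02  ] ext [0.048 0.043]
wrist 56 p0.57 circ [array([0.4481, 0.1155]), np.float64(0.0315)] mid [0.4482 0.1162] ext [0.06  0.058]
wrist bin p0.96 [0.6236 0.1693] [0.1413 0.0288] 5.7
wrist bin p0.90 [ 0.6478 -0.067 ] [0.0723 0.1445] 87.8
wrist bin p0.87 [0.645  0.0684] [0.1449 0.1015] 0.7
wrist bin p0.69 [ 0.6366 -0.2361] [0.0483 0.1233] 87.8
```

Emit:
play_rows --pt "0.2 -0.15 0 0 0 0 70" --pt "0.5 -0.35 0 0 0 0 70" --pt "0.8 -0.55 0 0 0 0 70" --pt "1 -0.75 0 0 0 0 70" --pt "1 -0.75 0 0 0 0 70"

```text
time: 4.85
ee_pos: [0.3899, 0.169, 0.2229]
eef_rot: [0.705, 0.709, 0.0, 0.001]
ft_force: [0.8, -1.1, 0.4]
width: 0.0615
```

Run:
```python
from m import *
p=eyes.camera("wrist");cv2.imwrite("pics/w2.png",p["image"][:,:,::-1])
s=r.read_state();print(s["ee_pos"],s["eef_rot"],s["joint_positions"])
for k in P:
    for d in eyes.landmark_of(p,f"pulley_{k}_center"):print(k,np.round(d["xy"],1),"%.2f"%d["p"],at(p,d["xy"],.013)[:2].round(4))
blobs("wrist")
```

```text
[0.39025559 0.16860113 0.22290409] [7.05732756e-01 7.08477680e-01 1.01458629e-04 8.02139569e-04] [ 0.34453873 -0.10147131 -0.79444516  1.91423949 -0.07360695  1.29855141
 -0.42367268]
30 [314.8 106.3] 0.81 [0.3848 0.2562]
43 [356.2 305.1] 0.71 [ 0.4453 -0.0192]
56 [360.6 218.6] 0.68 [0.4437 0.1161]
69 [290.5 313.6] 0.86 [ 0.3485 -0.0353]
69 [486.3 242.1] 0.19 [0.6353 0.0783]
wrist 30 p0.77 circ [array([0.3874, 0.2555]), np.float64(0.0149)] mid [0.3874 0.2556] ext [0.028 0.029]
wrist 43 p0.50 circ [array([ 0.4512, -0.03  ]), np.float64(0.0214)] mid [ 0.4512 -0.0363] ext [0.043 0.023]
wrist 56 p0.78 circ [array([0.4469, 0.1182]), np.float64(0.0318)] mid [0.4478 0.1179] ext [0.055 0.063]
wrist bin p0.76 [0.6373 0.0864] [0.09   0.1571] 89.5
wrist bin p0.69 [0.6159 0.2309] [0.1558 0.1203] 0.2
wrist bin p0.53 [0.4441 0.1234] [0.0541 0.0589] 38.0
```

View pics/w2.png

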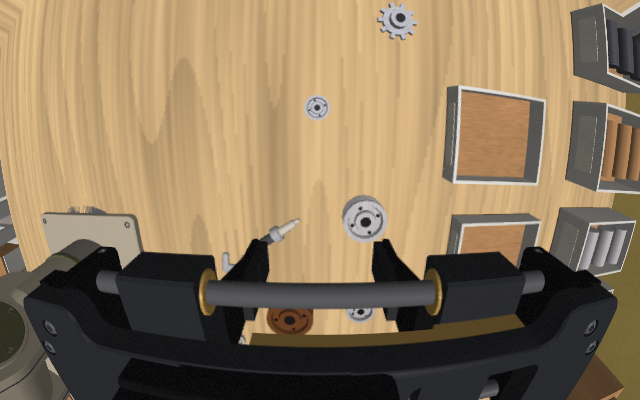

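Pulley 30 shows at (316,107), isolated; the top and wrist estimates agree at (0.387, 0.256).

Emit:
play_rows --pt "0.15 -0.01 0 0 0 0 70" --pt "0.3 -0.015 0.1 0 0 0 70" --pt "0.437 -0.015 0.3 0 0 0 70" --pt "0.437 -0.015 0.6 0 0 0 70" --pt "0.437 -0.015 0.8 0 0 0 70"

```text
time: 6.02
ee_pos: [0.3883, 0.2532, 0.0601]
eef_rot: [0.707, 0.707, -0.001, -0.001]
ft_force: [0.9, -0.9, 0.1]
width: 0.0611
```

Emit:
play_rows --pt "0 0 0.05 0 0 0 70" --pt "0 0 0.05 0 0 0 70"

```text
time: 6.28
ee_pos: [0.3894, 0.2538, 0.0531]
eef_rot: [0.707, 0.707, 0.0, -0.0]
ft_force: [-0.0, -0.5, 0.0]
width: 0.0608
```

Emit:
play_rows --pt "0.01 -0.005 0.09 0 0 0 70" --pt "0.01 -0.005 0.17 0 0 0 70" --pt "0.01 -0.005 0.24 0 0 0 70" --pt "0.01 -0.005 0.24 0 0 0 70"

```text
time: 6.78
ee_pos: [0.3873, 0.2552, 0.0034]
eef_rot: [0.707, 0.707, -0.001, -0.0]
ft_force: [-0.2, 0.6, 0.7]
width: 0.0612
```

Emit:
play_rows --pt "0 0 0 0 0 0 25" --pt "0 0 0 0 0 0 25" --pt "0 0 0 0 0 0 25" --pt "0 0 0 0 0 0 25" --pt "0 0 0 0 0 0 25" --squeeze 25

```text
time: 7.4
ee_pos: [0.3882, 0.2555, 0.0047]
eef_rot: [0.707, 0.707, 0.0, 0.0]
ft_force: [-0.6, -0.8, 3.3]
width: 0.0294
```

Emit:
play_rows --pt "0 0 0 0 0 0 25" --pt "0 0 0 0 0 0 20" --pt "0 0 0 0 0 0 20" --pt "0 0 0 0 0 0 20"

```text
time: 7.9
ee_pos: [0.3882, 0.2556, 0.0047]
eef_rot: [0.707, 0.707, 0.0, 0.0]
ft_force: [-1.9, -1.3, 5.3]
width: 0.029
```

Emit:
play_rows --pt "0 0 -0.1 0 0 0 20" --pt "0 0 -0.3 0 0 0 20" --pt "0 0 -0.5 0 0 0 20" --pt "-0.1 0.1 -0.6 0 0 0 20" --pt "-0.1 0.1 -0.6 0 0 0 20"

```text
time: 8.52
ee_pos: [0.4101, 0.2343, 0.1256]
eef_rot: [0.708, 0.706, 0.001, 0.001]
ft_force: [-1.1, 0.6, -1.6]
width: 0.0295
```

Emit:
play_rows --pt "-0.15 0.15 0 0 0 0 20" --pt "-0.35 0.35 0 0 0 0 20" --pt "-0.6 0.6 0 0 0 0 20" --pt "-0.85 0.8 0 0 0 0 20" --pt "-1 0.9 0 0 0 0 20"

```text
time: 9.15
ee_pos: [0.5887, 0.0334, 0.123]
eef_rot: [0.708, 0.706, -0.001, -0.001]
ft_force: [0.2, 0.4, -1.0]
width: 0.0295
```

Emit:
play_rows --pt "-0.15 0.08 0 0 0 0 20" --pt "-0.3 0.15 0 0 0 0 20" --pt "-0.45 0.22 0 0 0 0 20" --pt "-0.53 0.3 0 0 0 0 20" --pt "-0.53 0.3 0 0 0 0 20"

```text
time: 9.78
ee_pos: [0.6479, -0.0716, 0.1228]
eef_rot: [0.708, 0.706, -0.0, -0.001]
ft_force: [-0.0, 0.2, -0.9]
width: 0.0293
```

Run:
```python
from m import *
s=r.read_state();print(s["ee_pos"],s["eef_rot"],s["width"],s["ft_force"])
p=eyes.camera("top");cv2.imwrite("pics/t3.png",cv2.resize(p["image"][90:250,220:440,::-1],None,fx=3,fy=3))
```

```text
[ 0.64788706 -0.07159855  0.12281417] [ 7.07971789e-01  7.06240145e-01 -4.99461457e-04 -7.44585379e-04] 0.02926206313699112 [-0.03465551  0.22956348 -0.93171559]
```

View pics/t3.png

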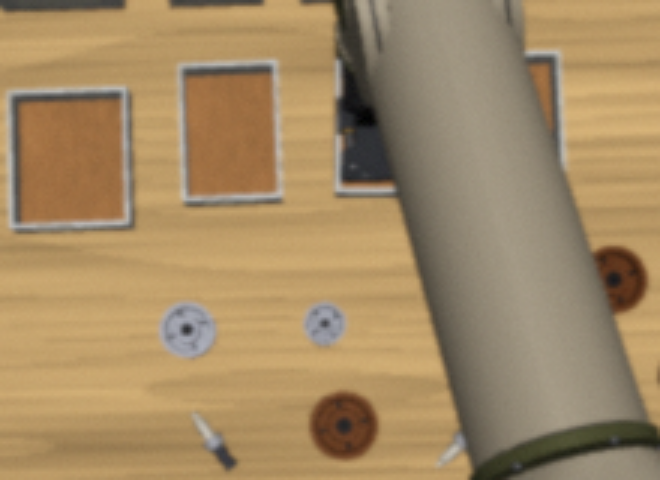

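The top view shows pulley 30 gone from its place and in the gripper over the narrow bin. Lowering.

Emit:
play_rows --pt "0.01 0 0.12 0 0 0 20" --pt "0.01 0 0.27 0 0 0 20" --pt "0.01 0 0.42 0 0 0 20" --pt "0.01 0 0.52 0 0 0 20" --pt "0.01 0 0.55 0 0 0 20"

```text
time: 10.45
ee_pos: [0.647, -0.0677, 0.0133]
eef_rot: [0.707, 0.707, -0.001, -0.001]
ft_force: [0.9, 0.4, -1.6]
width: 0.0293
```

Emit:
play_rows --pt "0 0 0.01 0 0 0 20" --pt "0 0 0.02 0 0 0 20" --pt "0 0 0.02 0 0 0 20"

```text
time: 10.82
ee_pos: [0.6483, -0.0687, 0.0112]
eef_rot: [0.707, 0.707, 0.0, 0.0]
ft_force: [-0.4, -0.9, -0.5]
width: 0.0291
```

Emit:
play_rows --pt "0 0 0.005 0 0 0 20" --pt "0 0 0.01 0 0 0 20" --pt "0 0 0.01 0 0 0 20"

```text
time: 11.2
ee_pos: [0.6479, -0.0686, 0.0085]
eef_rot: [0.707, 0.707, -0.0, -0.0]
ft_force: [0.0, 0.4, -0.5]
width: 0.0295
```

Emit:
play_rows --pt "0 0 0.005 0 0 0 20" --pt "0 0 0.005 0 0 0 20" --pt "0 0 0.005 0 0 0 20"

```text
time: 11.58
ee_pos: [0.648, -0.0686, 0.0078]
eef_rot: [0.707, 0.707, 0.0, 0.0]
ft_force: [-1.6, -1.5, 3.2]
width: 0.0295
```

Contact with the floor (+3 N); release and rise.

Emit:
play_rows --pt "0 0 0 0 0 0 40" --pt "0 0 0 0 0 0 50" --pt "0 0 0 0 0 0 60" --pt "0 0 0 0 0 0 60" --pt "0 0 -0.05 0 0 0 60"

```text
time: 12.2
ee_pos: [0.6473, -0.0686, 0.0172]
eef_rot: [0.707, 0.707, -0.0, -0.001]
ft_force: [0.5, 0.5, -0.2]
width: 0.0516
```

Emit:
play_rows --pt "0 0 -0.15 0 0 0 60" --pt "0 0 -0.35 0 0 0 65" --pt "0 0 -0.6 0 0 0 70" --pt "0 -0.2 -0.8 0 0 0 70" --pt "0 -0.4 -0.8 0 0 0 70"

```text
time: 12.82
ee_pos: [0.569, -0.0678, 0.1815]
eef_rot: [0.707, 0.707, 0.002, 0.002]
ft_force: [0.3, -0.1, -0.2]
width: 0.0604
```

Emit:
play_rows --pt "0.0 -0.15 0 0 0 0 70" --pt "0.03 -0.3 0 0 0 0 70" --pt "0.03 -0.5 0 0 0 0 70" --pt "0.03 -0.55 0 0 0 0 70" --pt "0.03 -0.55 0 0 0 0 70"

```text
time: 13.45
ee_pos: [0.4582, -0.0628, 0.1783]
eef_rot: [0.707, 0.707, -0.0, 0.001]
ft_force: [0.7, -0.5, 0.6]
width: 0.061
```

Run:
```python
from m import *
s=r.read_state();print(s["ee_pos"],s["eef_rot"],s["width"],s["ft_force"])
p=eyes.camera("scene");cv2.imwrite("pics/s4.png",cv2.resize(p["image"][120:370,150:400,::-1],None,fx=2.4,fy=2.4,interpolation=cv2.INTER_CUBIC))
blobs("wrist")
```

```text
[ 0.4581586  -0.06277026  0.17833585] [ 7.07390604e-01  7.06822105e-01 -4.66281936e-05  1.02092283e-03] 0.060970984551252445 [ 0.67228787 -0.49376709  0.55479972]
wrist 43 p0.74 circ [array([ 0.4496, -0.021 ]), np.float64(0.0227)] mid [ 0.4487 -0.0211] ext [0.042 0.043]
wrist 56 p0.92 circ [array([0.4474, 0.1151]), np.float64(0.0312)] mid [0.4478 0.1124] ext [0.055 0.055]
wrist 69 p0.76 circ [array([ 0.4233, -0.161 ]), np.float64(0.0314)] mid [ 0.4233 -0.1563] ext [0.055 0.045]
wrist bin p0.74 [0.6397 0.0676] [0.1518 0.1001] 0.2
wrist bin p0.65 [ 0.6433 -0.068 ] [0.0719 0.1551] 87.7
```

View pics/s4.png

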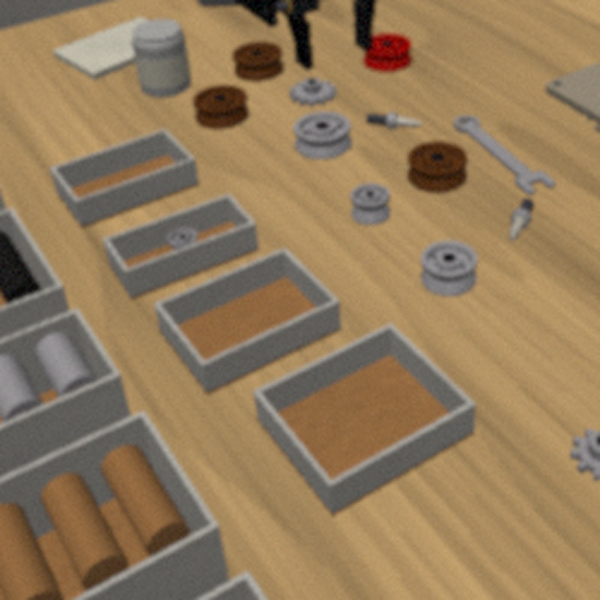

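Scene view: pulley 30 lies flat in the narrowest bin at crop (181,237). Next is pulley 43, crop (371,203), at (0.450, -0.021).

Emit:
play_rows --pt "0.1 -0.02 0.05 0 0 0 75" --pt "0.21 -0.04 0.2 0 0 0 75" --pt "0.21 -0.04 0.4 0 0 0 75" --pt "0.21 -0.04 0.6 0 0 0 75" --pt "0.21 -0.04 0.6 0 0 0 75"

```text
time: 14.42
ee_pos: [0.4481, -0.02, 0.0555]
eef_rot: [0.707, 0.707, -0.001, -0.002]
ft_force: [-0.0, 0.2, 0.9]
width: 0.0654
```

Emit:
play_rows --pt "0 0 0.08 0 0 0 75" --pt "0 0 0.16 0 0 0 75" --pt "0 0 0.24 0 0 0 75" --pt "0 0 0.26 0 0 0 75" --pt "0 0 0.265 0 0 0 75"

```text
time: 15.05
ee_pos: [0.4499, -0.0204, 0.0044]
eef_rot: [0.707, 0.707, -0.0, -0.0]
ft_force: [0.5, -0.6, -1.0]
width: 0.0658
```

Emit:
play_rows --pt "0 0 0 0 0 0 40" --pt "0 0 0 0 0 0 40" --pt "0 0 0 0 0 0 38" --pt "0 0 0 0 0 0 35" --pt "0 0 0 0 0 0 35"

```text
time: 15.68
ee_pos: [0.4501, -0.0206, 0.0048]
eef_rot: [0.707, 0.707, -0.0, 0.0]
ft_force: [-1.1, 0.2, 4.9]
width: 0.0426
```

Emit:
play_rows --pt "0 0 0 0 0 0 35" --pt "0 0 0 0 0 0 35" --pt "0 0 -0.1 0 0 0 35" --pt "0 0 -0.3 0 0 0 35" --pt "0 0 -0.5 0 0 0 35"

```text
time: 16.3
ee_pos: [0.4495, -0.0203, 0.1053]
eef_rot: [0.707, 0.707, -0.0, -0.0]
ft_force: [1.0, -0.2, -1.3]
width: 0.0429
```

Emit:
play_rows --pt "-0.1 0.1 -0.05 0 0 0 35" --pt "-0.3 0.3 -0.1 0 0 0 35" --pt "-0.55 0.55 -0.1 0 0 0 35" --pt "-0.8 0.8 -0.1 0 0 0 35" --pt "-1 0.96 -0.1 0 0 0 35"

```text
time: 16.92
ee_pos: [0.6398, -0.2179, 0.1238]
eef_rot: [0.707, 0.707, -0.0, -0.0]
ft_force: [1.3, 0.8, 0.4]
width: 0.0426
```

Run:
```python
from m import *
s=r.read_state();print(s["ee_pos"],s["width"],s["ft_force"])
p=eyes.camera("top");c=lambda l:np.array([at(p,(x/2.5+190,y/2.5+80),.036)[:2] for x,y in l])
for l in ([(474,69),(541,68),(546,184),(477,186)],[(354,72),(409,71),(408,187),(354,187)],[(224,79),(306,76),(310,191),(228,194)],[(82,101),(183,99),(185,214),(85,216)]):
    w=c(l);print(w.round(3).tolist(),w.mean(0).round(4))
p=eyes.camera("wrist");
for d in eyes.regions_of(p,"bin_74"): w=bnd(d["region"],p,.036);print(d["p"],cv2.minAreaRect(w))
```

```text
[ 0.63978855 -0.21794795  0.12383751] 0.04263694456763383 [1.27861451 0.84394638 0.40362833]
[[0.716, -0.185], [0.714, -0.266], [0.572, -0.266], [0.572, -0.183]] [ 0.6437 -0.2248]
[[0.716, -0.039], [0.715, -0.106], [0.573, -0.1], [0.575, -0.035]] [ 0.645 -0.07 ]
[[0.712, 0.118], [0.713, 0.019], [0.572, 0.018], [0.571, 0.116]] [0.6418 0.0679]
[[0.689, 0.29], [0.688, 0.168], [0.548, 0.168], [0.549, 0.288]] [0.6189 0.2287]
0.78 ((0.6487535238265991, -0.22340704500675201), (0.08833438903093338, 0.14233650267124176), 89.94475555419922)
0.63 ((0.649741530418396, -0.07888144254684448), (0.14106160402297974, 0.06259959191083908), 0.08222706615924835)
0.57 ((0.6423420906066895, -0.26768359541893005), (0.06199384108185768, 0.07497482001781464), 89.92198944091797)
```

Emit:
play_rows --pt "-0.025 0.02 0.05 0 0 0 35" --pt "-0.025 0.02 0.2 0 0 0 35" --pt "-0.025 0.02 0.37 0 0 0 35" --pt "-0.025 0.02 0.5 0 0 0 35" --pt "-0.025 0.02 0.55 0 0 0 35"

```text
time: 17.7
ee_pos: [0.6413, -0.2207, 0.0128]
eef_rot: [0.707, 0.707, -0.001, -0.001]
ft_force: [0.1, 0.5, -1.1]
width: 0.0423
```

Emit:
play_rows --pt "0 0 0.005 0 0 0 35" --pt "0 0 0.01 0 0 0 35" --pt "0 0 0.01 0 0 0 35"

```text
time: 18.08
ee_pos: [0.6431, -0.2219, 0.0136]
eef_rot: [0.707, 0.707, 0.0, 0.001]
ft_force: [0.5, 0.3, -1.5]
width: 0.0425
```

Emit:
play_rows --pt "0 0 0.01 0 0 0 35" --pt "0 0 0.02 0 0 0 35" --pt "0 0 0.025 0 0 0 35" --pt "0 0 0.025 0 0 0 35"

```text
time: 18.58
ee_pos: [0.6425, -0.2218, 0.0079]
eef_rot: [0.707, 0.707, -0.0, 0.0]
ft_force: [-3.0, 0.7, 3.8]
width: 0.0426
```

Emit:
play_rows --pt "0 0 0.003 0 0 0 35" --pt "0 0 0.003 0 0 0 35" --pt "0 0 0.003 0 0 0 35"

```text
time: 18.95
ee_pos: [0.6426, -0.2218, 0.0079]
eef_rot: [0.707, 0.707, -0.0, 0.0]
ft_force: [-5.0, 0.7, 8.1]
width: 0.0424
```

Emit:
play_rows --pt "0 0 0 0 0 0 55" --pt "0 0 0 0 0 0 65" --pt "0 0 0 0 0 0 75" --pt "0 0 0 0 0 0 75" --pt "0 0 -0.05 0 0 0 75"

```text
time: 19.58
ee_pos: [0.642, -0.2216, 0.0165]
eef_rot: [0.707, 0.707, -0.0, -0.001]
ft_force: [-0.4, -0.2, 1.1]
width: 0.0647
```

Emit:
play_rows --pt "0 0 -0.15 0 0 0 75" --pt "0 0 -0.4 0 0 0 75" --pt "0 0 -0.6 0 0 0 80" --pt "0.2 -0.2 -0.75 0 0 0 85" --pt "0.45 -0.45 -0.75 0 0 0 85"

```text
time: 20.2
ee_pos: [0.5602, -0.1374, 0.1699]
eef_rot: [0.707, 0.707, 0.001, 0.002]
ft_force: [0.2, 1.4, 0.7]
width: 0.0738
```

Emit:
play_rows --pt "0.2 -0.15 0 0 0 0 85" --pt "0.45 -0.3 0 0 0 0 85" --pt "0.7 -0.45 0 0 0 0 85" --pt "0.95 -0.525 0 0 0 0 85" --pt "0.95 -0.525 0 0 0 0 85"

```text
time: 20.82
ee_pos: [0.4536, 0.0554, 0.1679]
eef_rot: [0.705, 0.709, 0.0, 0.001]
ft_force: [0.9, 0.9, 0.4]
width: 0.0738
```

Run:
```python
from m import *
s=r.read_state();print(s["ee_pos"],s["eef_rot"],s["width"],s["ft_force"])
p=eyes.camera("wrist");cv2.imwrite("pics/w5.png",p["image"][:,:,::-1])
blobs("wrist");blobs("top")
```

```text
[0.45363707 0.05535081 0.16791125] [7.04957613e-01 7.09248536e-01 1.91953199e-04 1.11427942e-03] 0.07383235286214561 [0.92045819 0.94067522 0.41850697]
wrist 56 p0.89 circ [array([0.4482, 0.1161]), np.float64(0.0291)] mid [0.4481 0.1165] ext [0.055 0.056]
wrist 69 p0.63 circ [array([ 0.4157, -0.1475]), np.float64(0.0304)] mid [ 0.4157 -0.1424] ext [0.056 0.034]
wrist bin p0.58 [ 0.581 -0.032] [0.0262 0.0292] 87.6
wrist bin p0.57 [0.6397 0.0692] [0.1533 0.1016] 0.6
wrist bin p0.56 [0.6183 0.2253] [0.1514 0.1172] 0.5
top 69 p0.87 circ [array([ 0.417 , -0.1727]), np.float64(0.0354)] mid [ 0.4152 -0.1723] ext [0.066 0.07 ]
top bin p0.89 [ 0.6444 -0.2217] [0.0902 0.1438] 88.4
top bin p0.81 [0.6206 0.2314] [0.1237 0.1487] 89.4
top bin p0.77 [0.6546 0.0702] [0.1202 0.1   ] 0.8
top bin p0.67 [ 0.6456 -0.0687] [0.0606 0.1439] 88.2
```

View pics/w5.png

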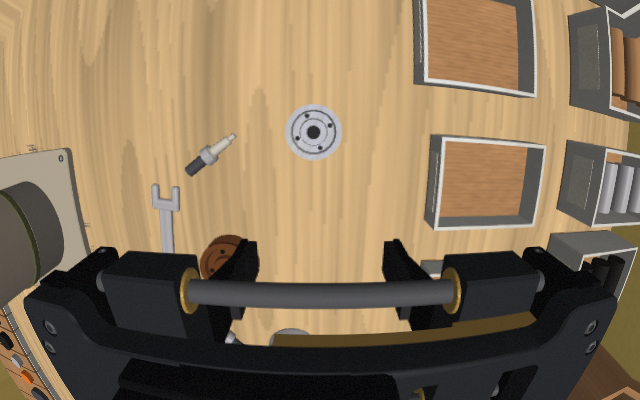

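Pulley 56 is at pixel (313,132), and both views give (0.448, 0.116).

Emit:
play_rows --pt "0.15 -0.02 0.05 0 0 0 85" --pt "0.305 -0.025 0.2 0 0 0 85" --pt "0.305 -0.025 0.4 0 0 0 85" --pt "0.305 -0.025 0.55 0 0 0 85" --pt "0.305 -0.025 0.55 0 0 0 85"

```text
time: 22.1
ee_pos: [0.448, 0.1125, 0.0553]
eef_rot: [0.707, 0.707, -0.001, -0.002]
ft_force: [0.5, 0.5, 1.3]
width: 0.0741
```

Emit:
play_rows --pt "0 0 0.08 0 0 0 85" --pt "0 0 0.16 0 0 0 85" --pt "0 0 0.24 0 0 0 85" --pt "0 0 0.26 0 0 0 85" --pt "0 0 0.265 0 0 0 85"

```text
time: 22.72
ee_pos: [0.4495, 0.1127, 0.0037]
eef_rot: [0.707, 0.707, -0.0, -0.0]
ft_force: [-0.6, 0.8, 0.4]
width: 0.0736
```

Emit:
play_rows --pt "0.015 0 0 0 0 0 85" --pt "0.015 0 0 0 0 0 60" --pt "0.015 0 0 0 0 0 50" --pt "0.015 0 0 0 0 0 50" --pt "0.015 0 0 0 0 0 50"

```text
time: 23.35
ee_pos: [0.4494, 0.1155, 0.0039]
eef_rot: [0.707, 0.707, -0.0, 0.0]
ft_force: [-1.6, -0.3, 3.9]
width: 0.0555
```

Emit:
play_rows --pt "0 0 0 0 0 0 50" --pt "0 0 0 0 0 0 50" --pt "0 0 -0.1 0 0 0 50" --pt "0 0 -0.3 0 0 0 50" --pt "0 0 -0.5 0 0 0 50"

```text
time: 23.98
ee_pos: [0.4492, 0.1156, 0.1046]
eef_rot: [0.707, 0.707, -0.0, -0.0]
ft_force: [0.4, -0.4, -0.5]
width: 0.0555
```

Emit:
play_rows --pt "-0.03 0.1 -0.05 0 0 0 50" --pt "-0.1 0.3 -0.1 0 0 0 50" --pt "-0.16 0.55 -0.1 0 0 0 50" --pt "-0.24 0.8 -0.1 0 0 0 50" --pt "-0.24 0.97 -0.1 0 0 0 50"

```text
time: 24.6
ee_pos: [0.6455, 0.0649, 0.1226]
eef_rot: [0.708, 0.706, -0.001, 0.0]
ft_force: [-0.5, 0.3, -1.2]
width: 0.0551
```

Emit:
play_rows --pt "0 0 0.05 0 0 0 50" --pt "0 0 0.2 0 0 0 50" --pt "0 0 0.37 0 0 0 50" --pt "0 0 0.5 0 0 0 50" --pt "0 0 0.55 0 0 0 50"

```text
time: 25.22
ee_pos: [0.6418, 0.0673, 0.0119]
eef_rot: [0.707, 0.707, -0.001, -0.001]
ft_force: [-0.2, 0.2, -1.2]
width: 0.0551
```

Emit:
play_rows --pt "0 0 0.005 0 0 0 50" --pt "0 0 0.01 0 0 0 50" --pt "0 0 0.01 0 0 0 50"

```text
time: 25.6
ee_pos: [0.644, 0.0676, 0.0128]
eef_rot: [0.707, 0.707, 0.001, 0.001]
ft_force: [0.0, -0.1, -1.1]
width: 0.0554
```

Target z is about 0.007.

Emit:
play_rows --pt "0 0 0.01 0 0 0 50" --pt "0 0 0.02 0 0 0 50" --pt "0 0 0.025 0 0 0 50" --pt "0 0 0.025 0 0 0 50"

```text
time: 26.1
ee_pos: [0.6434, 0.0675, 0.007]
eef_rot: [0.707, 0.707, -0.0, 0.0]
ft_force: [-1.7, -1.2, 2.5]
width: 0.0556
```

Emit:
play_rows --pt "0 0 0.003 0 0 0 50" --pt "0 0 0.003 0 0 0 50" --pt "0 0 0.003 0 0 0 50"

```text
time: 26.48
ee_pos: [0.6435, 0.0675, 0.007]
eef_rot: [0.707, 0.707, -0.0, 0.0]
ft_force: [-5.9, -1.5, 8.2]
width: 0.0555
```

Emit:
play_rows --pt "0 0 0 0 0 0 65" --pt "0 0 0 0 0 0 75" --pt "0 0 0 0 0 0 85" --pt "0 0 0 0 0 0 85" --pt "0 0 -0.05 0 0 0 85"

```text
time: 27.1
ee_pos: [0.643, 0.0674, 0.0159]
eef_rot: [0.707, 0.707, -0.001, -0.0]
ft_force: [-0.0, 0.6, 0.8]
width: 0.0731
```

Emit:
play_rows --pt "0 0 -0.15 0 0 0 85" --pt "0 0 -0.4 0 0 0 85" --pt "0 0 -0.6 0 0 0 90" --pt "-0.2 -0.2 -0.75 0 0 0 100" --pt "-0.5 -0.45 -0.75 0 0 0 100"

```text
time: 27.72
ee_pos: [0.5648, -0.0187, 0.169]
eef_rot: [0.706, 0.708, 0.002, 0.002]
ft_force: [0.2, -1.1, -0.7]
width: 0.0853
```

Emit:
play_rows --pt "-0.2 -0.15 0 0 0 0 100" --pt "-0.45 -0.3 0 0 0 0 100" --pt "-0.7 -0.45 0 0 0 0 100" --pt "-0.98 -0.6 0 0 0 0 100" --pt "-0.98 -0.6 0 0 0 0 100"

```text
time: 28.35
ee_pos: [0.4417, -0.2201, 0.1666]
eef_rot: [0.71, 0.704, -0.001, 0.001]
ft_force: [1.1, 0.6, 0.6]
width: 0.0874
```

Run:
```python
from m import *
s=r.read_state();print(s["ee_pos"],s["eef_rot"],s["width"],s["ft_force"],s["joint_positions"])
p=eyes.camera("wrist");cv2.imwrite("pics/w6.png",p["image"][:,:,::-1])
blobs("wrist");blobs("top")
```

```text
[ 0.44172764 -0.22011181  0.16657311] [ 7.10102403e-01  7.04097476e-01 -1.00848476e-03  5.52153584e-04] 0.08741133136863029 [1.12850337 0.5663057  0.60898725] [ 1.11393183  0.15598465 -0.79853629  1.84074539  0.12243957  1.19405572
  0.26777808]
wrist 69 p0.79 circ [array([ 0.4175, -0.177 ]), np.float64(0.0361)] mid [ 0.4171 -0.1766] ext [0.069 0.069]
wrist bin p0.95 [ 0.6421 -0.0734] [0.0702 0.1558] 88.2
wrist bin p0.79 [ 0.6411 -0.2237] [0.0874 0.1553] 89.8
wrist bin p0.73 [0.686  0.0082] [0.0608 0.009 ] 16.0
wrist bin p0.26 [ 0.3791 -0.2707] [0.044  0.0571] 22.2
top 69 p0.89 circ [array([ 0.4146, -0.1728]), np.float64(0.0357)] mid [ 0.4139 -0.1708] ext [0.069 0.067]
top bin p0.91 [0.6413 0.0701] [0.1451 0.1   ] 0.7
top bin p0.74 [ 0.6444 -0.2196] [0.0905 0.1438] 88.4
top bin p0.67 [ 0.6457 -0.0685] [0.0663 0.1502] 88.0
```

View pics/w6.png

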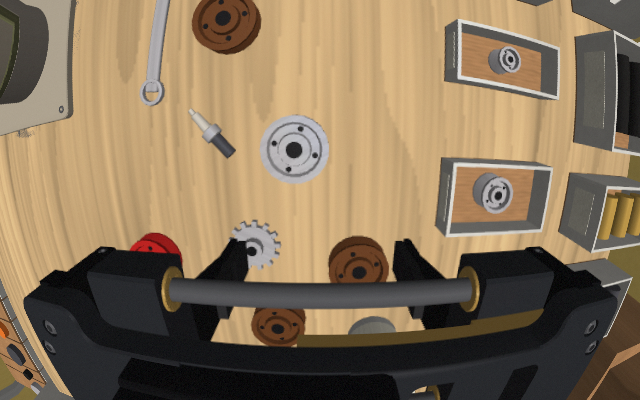

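Steel pulley 69 is at (294,149). It has no teeth and isn't brown or red, unlike the brown discs at (226,20), (358,262) and (278,323), the red one at (157,250) and the toothed sprocket at (255,245). The small hand tool's handle ends at (233,156), right beside the left finger's path, so I'll turn the jaws 25° to clear it.

Emit:
play_rows --pt "0.08 -0.04 0 0 0 -0.09 100" --pt "0.16 -0.08 0 0 0 -0.18 100" --pt "0.22 -0.123 0.1 0 0 -0.278 100" --pt "0.22 -0.123 0.2 0 0 -0.278 100" --pt "0.22 -0.123 0.3 0 0 -0.278 100"

```text
time: 29.62
ee_pos: [0.4197, -0.1714, 0.1057]
eef_rot: [0.537, 0.843, -0.0, 0.0]
ft_force: [-0.3, -0.6, 0.0]
width: 0.0871
```

Emit:
play_rows --pt "0 0 0 0 0 0 100" --pt "0 0 0 0 0 0 100"

```text
time: 29.88
ee_pos: [0.4201, -0.1714, 0.1068]
eef_rot: [0.537, 0.843, 0.0, 0.0]
ft_force: [-0.1, -0.4, 0.5]
width: 0.087
```

Run:
```python
from m import *
from scipy.spatial.transform import Rotation as Ro
s=r.read_state();e=s["ee_pos"];R=Ro.from_quat(s["eef_rot"]).as_matrix();print(e,R.round(3))
print("shift frac",(R.T@(np.array([.417,-.176,.0045])-e)/.2).round(3))
p=eyes.camera("wrist");cv2.imwrite("pics/w7.png",p["image"][:,:,::-1])
```

```text
[ 0.42010014 -0.17141886  0.1068338 ] [[-0.423  0.906  0.001]
 [ 0.906  0.423 -0.   ]
 [-0.001  0.001 -1.   ]]
shift frac [-0.014 -0.024  0.512]
```

View pics/w7.png

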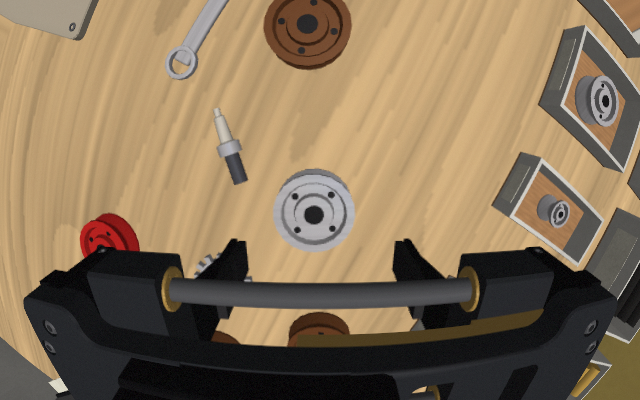

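The view confirms pulley 69 at (314,214), about 5 mm left of the jaw centre as computed. The hand tool's end at (239,183) is clear of the left finger's path. Descend.

Emit:
play_rows --pt "-0.014 -0.024 0 0 0 0 100" --pt "-0.014 -0.024 0.12 0 0 0 100" --pt "-0.014 -0.024 0.24 0 0 0 100" --pt "-0.014 -0.024 0.34 0 0 0 100" --pt "-0.014 -0.024 0.34 0 0 0 100"

```text
time: 30.55
ee_pos: [0.4157, -0.1759, 0.0375]
eef_rot: [0.537, 0.843, 0.0, -0.001]
ft_force: [-0.2, 0.6, 0.2]
width: 0.087
```

Emit:
play_rows --pt "0 0 0.04 0 0 0 100" --pt "0 0 0.09 0 0 0 100" --pt "0 0 0.14 0 0 0 100" --pt "0 0 0.17 0 0 0 100" --pt "0 0 0.17 0 0 0 100"

```text
time: 31.18
ee_pos: [0.4162, -0.1757, 0.0037]
eef_rot: [0.537, 0.843, 0.0, -0.0]
ft_force: [-1.1, -0.5, 0.2]
width: 0.0872
```

Emit:
play_rows --pt "0 0 0 0 0 0 80" --pt "0 0 0 0 0 0 70" --pt "0 0 0 0 0 0 65" --pt "0 0 0 0 0 0 65" --pt "0 0 0 0 0 0 65" --squeeze 30

```text
time: 31.8
ee_pos: [0.4166, -0.1761, 0.0043]
eef_rot: [0.537, 0.843, -0.0, 0.0]
ft_force: [-1.6, -0.2, 4.7]
width: 0.068
```

Emit:
play_rows --pt "0 0 0 0 0 0 65" --pt "0 0 -0.1 0 0 0 65" --pt "0 0 -0.3 0 0 0 65" --pt "0 0 -0.5 0 0 0 65" --pt "0 0 -0.6 0 0 0 65"

```text
time: 32.42
ee_pos: [0.4167, -0.176, 0.1255]
eef_rot: [0.537, 0.843, -0.0, 0.001]
ft_force: [-1.0, -0.5, -4.1]
width: 0.0683
```

Emit:
play_rows --pt "0 0.1 0 0 0 0.06 65" --pt "0 0.2 0 0 0 0.14 65" --pt "0 0.4 0 0 0 0.22 65" --pt "0 0.6 0 0 0 0.278 65" --pt "0 0.6 0 0 0 0.278 65"

```text
time: 33.05
ee_pos: [0.5267, -0.1225, 0.1232]
eef_rot: [0.706, 0.708, 0.001, -0.001]
ft_force: [-0.6, 0.7, -3.5]
width: 0.0684
```

Emit:
play_rows --pt "0.15 0.05 0 0 0 0 65" --pt "0.35 0.12 0 0 0 0 65" --pt "0.6 0.2 0 0 0 0 65" --pt "0.8 0.3 0 0 0 0 65" --pt "1 0.4 0 0 0 0 65"

```text
time: 33.67
ee_pos: [0.6051, 0.075, 0.1233]
eef_rot: [0.707, 0.707, -0.001, -0.0]
ft_force: [0.7, -0.5, -3.5]
width: 0.0687
```

Emit:
play_rows --pt "0.1 0 0 0 0 0 65" --pt "0.3 0 0 0 0 0 65" --pt "0.5 0 0 0 0 0 65" --pt "0.7 0 0 0 0 0 65" --pt "0.7 0 0 0 0 0 65"

```text
time: 34.3
ee_pos: [0.6034, 0.218, 0.1237]
eef_rot: [0.705, 0.709, -0.0, -0.001]
ft_force: [0.3, 0.0, -4.2]
width: 0.0686
```

Run:
```python
from m import *
from scipy.spatial.transform import Rotation as Ro
s=r.read_state();e=s["ee_pos"];R=Ro.from_quat(s["eef_rot"]).as_matrix();print(e,R.round(3),s["width"],s["ft_force"])
print("shift frac",(R.T@(np.array([.619,.2295,.0075])-e)/.2).round(3))
```

```text
[0.60335792 0.21801249 0.12372258] [[-0.005  1.    -0.002]
 [ 1.     0.005  0.001]
 [ 0.001 -0.002 -1.   ]] 0.06860059440751166 [ 0.25345472  0.04273477 -4.18685872]
shift frac [0.056 0.079 0.581]
```

Emit:
play_rows --pt "0.05 0.07 0 0 0 0 65" --pt "0.05 0.07 0.15 0 0 0 65" --pt "0.05 0.07 0.33 0 0 0 65" --pt "0.05 0.07 0.48 0 0 0 65" --pt "0.05 0.07 0.55 0 0 0 65"

```text
time: 34.92
ee_pos: [0.6184, 0.2222, 0.0119]
eef_rot: [0.708, 0.707, -0.002, -0.0]
ft_force: [-0.4, 0.5, -3.7]
width: 0.0686
```

Emit:
play_rows --pt "0 0 0.005 0 0 0 65" --pt "0 0 0.01 0 0 0 65" --pt "0 0 0.01 0 0 0 65"

```text
time: 35.3
ee_pos: [0.62, 0.2249, 0.0133]
eef_rot: [0.707, 0.707, 0.001, 0.0]
ft_force: [0.3, -1.0, -3.6]
width: 0.0685
```

Emit:
play_rows --pt "0.02 0 0.0 0 0 0 65" --pt "0.02 0 0.01 0 0 0 65" --pt "0.02 0 0.02 0 0 0 65" --pt "0.02 0 0.027 0 0 0 65" --pt "0.02 0 0.027 0 0 0 65"

```text
time: 35.92
ee_pos: [0.6194, 0.2287, 0.0075]
eef_rot: [0.707, 0.707, -0.0, 0.0]
ft_force: [-3.2, -1.7, 5.5]
width: 0.0687
```

Emit:
play_rows --pt "0 0 0.003 0 0 0 65" --pt "0 0 0.003 0 0 0 65" --pt "0 0 0.003 0 0 0 65"

```text
time: 36.3
ee_pos: [0.6194, 0.2287, 0.0074]
eef_rot: [0.707, 0.707, -0.0, 0.0]
ft_force: [-5.3, -3.2, 10.8]
width: 0.0684
```

Seated; release and withdraw.

Emit:
play_rows --pt "0 0 0 0 0 0 80" --pt "0 0 0 0 0 0 90" --pt "0 0 0 0 0 0 98" --pt "0 0 0 0 0 0 98" --pt "0 0 -0.05 0 0 0 98"

```text
time: 36.92
ee_pos: [0.619, 0.2285, 0.0157]
eef_rot: [0.707, 0.707, -0.001, -0.0]
ft_force: [0.5, 0.2, -0.4]
width: 0.0849
```

Emit:
play_rows --pt "0 0 -0.15 0 0 0 98" --pt "0 0 -0.4 0 0 0 98" --pt "0 0 -0.6 0 0 0 98" --pt "0 -0.2 -0.8 0 0 0 98" --pt "0 -0.5 -0.9 0 0 0 98"

```text
time: 37.55
ee_pos: [0.5203, 0.2296, 0.1986]
eef_rot: [0.708, 0.707, 0.002, 0.0]
ft_force: [-1.0, -0.3, 2.4]
width: 0.0853
```

Emit:
play_rows --pt "-0.1 -0.1 0 0 0 0 98" --pt "-0.3 -0.2 0 0 0 0 98" --pt "-0.5 -0.3 0 0 0 0 98" --pt "-0.5 -0.3 0 0 0 0 98"

```text
time: 38.05
ee_pos: [0.4596, 0.1255, 0.1963]
eef_rot: [0.709, 0.705, -0.001, 0.002]
ft_force: [0.4, 0.1, -0.3]
width: 0.0853
```

Run:
```python
from m import *
a=eyes.camera("scene")["image"][:,:,::-1];b=eyes.camera("wrist")["image"][:,:,::-1]
cv2.imwrite("pics/s8.png",cv2.resize(a[100:350,130:440],None,fx=2.4,fy=2.4,interpolation=cv2.INTER_CUBIC));cv2.imwrite("pics/w8.png",b)
```

```text
(no output)
```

View pics/s8.png

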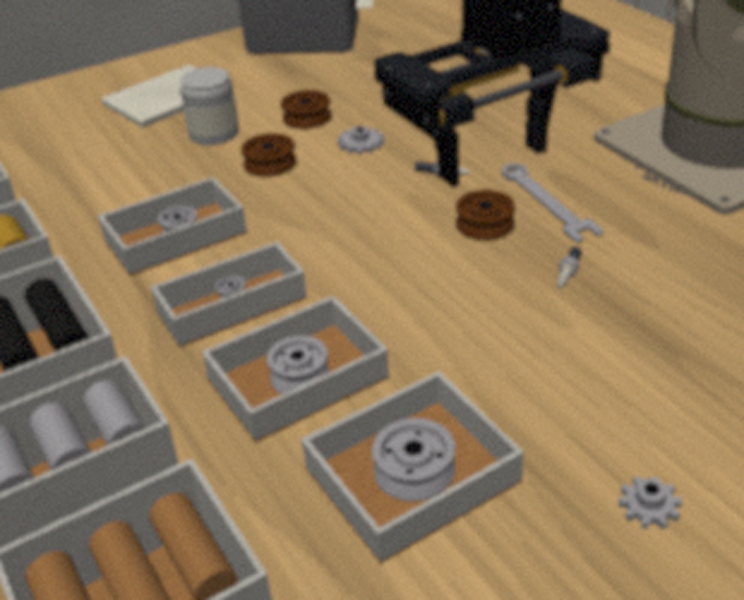

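View pics/w8.png

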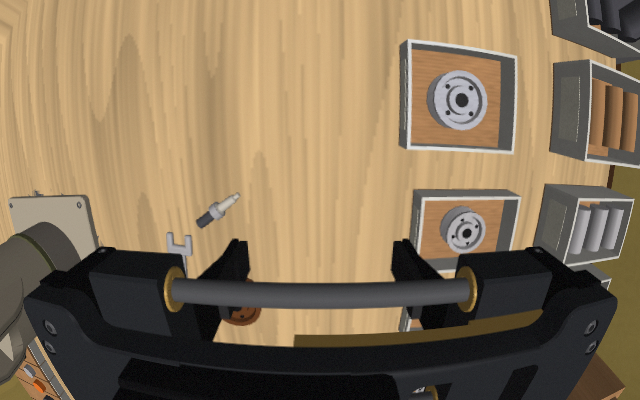

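All four pulleys are flat in the right bins: scene crop (178,216), (230,286), (297,362) and (413,455). The sprockets at (360,140) and (650,500) look unmoved, and the gripper is clear.

```bash
python3 -c "
from bench import job
print(job.close_job())"
```

```text
the job is handed in; nothing more can be done
None
```

I put all four V-belt pulleys in their bins, smallest first: 30 mm in bin_56, 43 mm in bin_74, 56 mm in bin_92 and 69 mm in bin_112. I lowered each one until the wrist force showed it had touched the floor, and only then let go.

- **Last views:** the scene picture shows all four lying flat in the right bins, and the wrist picture confirms the two largest. The gripper was raised and touching nothing. Both sprockets and the brown look-alikes appear unmoved; I judged that by eye and didn't measure it. The red look-alike was not clearly in either last view, but the arm never went near it.
- **Limits:** the job took about 38 s of the 102 s allowed. The highest vertical wrist force I read was about 11 N.
- **Disagreements:** position estimates from different cameras differed by up to about 1 cm, mostly the scene-camera outlines and the trained networks' bin landmarks. I used the wrist and top views, whose measured bin sizes matched the given ones.
- **Grip change:** for the 69 mm pulley I turned the jaws 25° so a finger would miss a small hand tool lying beside it.

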